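# Pull the driver plug from the lamp test dock and stow it in the carrier

## Task

Pull the white driver plug straight up out of its sprung socket between the two lamps in the test dock and stow it in the empty bay of the blue carrier: foot down, flat on the bay's floor, standing crosswise from wall to wall like the plug beside it. The way you hold it in the dock does not fit between the carrier's walls, so stand it on the table on the way and take it again by its other pair of faces. Set it down gently, never letting it drop or fall over, and leave the lamps, the second plug and the other things on the table where they are.

Things in the scene. Friction and masses are not known exactly. Their poses are not given: they have to be found in the camera images.
- plug: the driver plug to be moved: white block 56 mm long (own x) x 44 mm wide (own y) x 75 mm tall over a black foot 40 x 30 mm (x, y) that reaches 30 mm below the block, with a 3 mm groove along its long sides; 105 mm tall in all, about 0.2 kg. Origin: centre of the foot's flat underside; z runs up the plug. Starts upright in the dock's socket; half a turn makes no difference; can stand on its foot
- dock: test dock, fixed: aluminium block 100 (x) x 210 (y) x 34 mm tall with three sockets in a row along its y. The plug is in the middle one, its x along the dock's x; lamps stand in the outer ones. Only 9 mm is free between plug and lamps, so here fingers can only take the plug on its faces 56 mm apart, closing along the dock's x. Origin: centre of its underside, on the table
- socket (a point): centre of the plug socket's floor, 6 mm above the table, where the plug's origin starts; socket 28 mm deep, 2 mm play each side. Two sprung steel detent slides in its walls snap into the groove of the foot: they give way to a straight upward pull of about 12 N (up to 16 N) within the first 15 mm; 30 mm up the plug is free
- carrier: blue carrier, fixed: two bays side by side along its y. Bay: 64 mm wide (y) between upright walls (8 mm thick, 116 mm long, tops 126 mm above the table), 54 mm long (x) between low kerbs (6 mm thick, tops 51 mm above the table), open above and beyond the kerbs. The plug fits only with its 56 mm length from wall to wall (plug x along carrier y). Origin: centre of its underside, on the table
- bay: thin dark pad (50 x 58 mm, x, y) on the floor of the empty bay; origin: centre of the bay's floor, 6 mm above the table, 36 mm from the carrier's centre to +y or -y (either bay may be the empty one); x and y along the carrier's. In the bay the plug can only be held on its faces 44 mm apart, fingers above the kerbs, closing along the carrier's x
- mate: a second, identical driver plug that already stands in the other bay, as the plug should stand; stays there. Origin: centre of its foot's underside
- dock_lamp_a: reflector lamp in an outer socket of the dock, 62 mm from the plug, cap down, widest (62 mm diameter) near its top, 96 mm tall, top 102 mm above the table; origin: centre of its underside, 6 mm above the table; stays there
- dock_lamp_b: the same lamp in the other outer socket; stays there
- lamp_a: bystander: white reflector lamp standing on its face on the table, screw cap up, 68 mm diameter, 100 mm tall; origin: centre of its underside
- lamp_b: bystander: white reflector lamp standing on its face on the table, screw cap up, 68 mm diameter, 100 mm tall; origin: centre of its underside
- lamp_c: bystander: white reflector lamp standing on its face on the table, screw cap up, 68 mm diameter, 100 mm tall; origin: centre of its underside
- lamp_d: bystander: white reflector lamp standing on its face on the table, screw cap up, 68 mm diameter, 100 mm tall; origin: centre of its underside
- heatsink: bystander: round finned aluminium heat sink, 64 mm diameter, 60 mm tall, upright on the table; origin: centre of its underside
- cup: bystander: open grey plastic cup, 68 mm diameter, 85 mm tall; origin: centre of its underside
- parts_box: bystander: small open blue box 110 (x) x 80 (y) x 45 mm tall; origin: centre of its underside
- driver: bystander: screwdriver with black handle lying on the table, 160 mm long along its x, 26 mm high; origin: middle of its length, on the table
Things that resemble listed ones, but are neither listed nor needed, are in the scene too. Leave any green look-alike of the plug alone.

How it is judged:
On the way, in this order (a step that is already met when the one before it is completed fails the run):
1. the plug is out of the dock's socket (z of plug in the frame of socket above 0.035 m and contact force between the fingers and plug above 0.2 N), for 0.1 s.
2. the plug stands upright on the table, let go (height (world z) of plug between -0.004 and 0.006 m and angle between plug's own z axis and vertical below 0.1 rad and linear speed of plug below 0.03 m/s and contact force between the fingers and plug below 0.05 N), for 0.1 s.
At the end, for the whole second after the job is handed in: The plug stands at rest on the empty bay's floor: origin within 9 mm (along) and 8 mm (across) of the bay's centre and within 5 mm of floor height, upright within 0.1 rad, its length across the bay within 0.2 rad; the second plug and the two dock lamps are within 20 mm of where they were (x of plug in the frame of bay between -0.009 and 0.009 m and y of plug in the frame of bay between -0.008 and 0.008 m and z of plug in the frame of bay between -0.004 and 0.005 m and angle between plug's own z axis and vertical below 0.1 rad and angle between the x axis of plug and the y axis of carrier, either way round below 0.2 rad and linear speed of plug below 0.02 m/s and distance of each of mate, dock_lamp_a, dock_lamp_b from where it was at the start of the episode below 0.02 m); the robot touches nothing.
It fails at once if the plug is dropped: it moves faster than 0.5 m/s while no finger holds it (linear speed of plug above 0.5 m/s and contact force between the fingers and plug below 0.05 N).
It fails at once if the plug falls over (more than 60 degrees) (angle between plug's own z axis and vertical above 1.05 rad).
It fails at once if the second plug or a lamp in the dock is shifted or pulled more than 20 mm (distance of any of mate, dock_lamp_a, dock_lamp_b from where it was at the start of the episode above 0.02 m).
It fails at once if a bystander on the table is pushed more than 30 mm (distance of any of lamp_a, lamp_b, lamp_c, lamp_d, heatsink, cup, parts_box, driver from where it was at the start of the episode above 0.03 m).
It also fails if it takes over 64 s, if anything falls off the work surface, if the arm or the gripper's body presses on something with over 40 N, if the wrist force passes 120 N, or if a joint passes its speed limit or range.

## Robot

A 6-joint arm with a two-finger parallel gripper is mounted at the origin on the work surface. World frame = base frame: x ahead of the robot, y to its left, z up, the work surface at z = 0. Lengths are in m, angles in rad, forces in N, time in s.
With the tool pointing down it reaches from about 0.3 to 0.775 m from the base axis. Payload 14.6 kg.
Tool frame: the origin (TCP) lies midway between the tips of the shut fingers; the grasp point (between the pads) lies 19 mm behind it (ctrl.pinch_z is the z of the grasp point in the tool frame, in m); z points along the fingers, y is the line along which they close (so a half turn about z gives the same grasp; the last joint's range is limited). The gripper opens to 94 mm and grips with 3 to 60 N. Pads are 16 mm wide; open, the fingers measure 119 mm over their backs; the gripper's body (75 mm by 177 mm) begins 78 mm behind the grasp point.
Start: joints at [-1.325, 0.3, 1.521, -0, 1.321, -0.067], TCP at [0.169, -0.523, 0.205] pointing down, gripper open.
Joint ranges: [-3.03, 3.03], [-0.79, 2.21], [0.23, 2.52], [-1.04, 4.18], [0, 3.07], [-2.55, 2.55]. Speed limits (rad/s): [2.22, 2.22, 2.57, 3.14, 3.14, 3.14].

## Interface

Orientations are given as [roll, pitch, yaw] about the fixed x, y, z axes, in that order (R = Rz(yaw) Ry(pitch) Rx(roll)).
In Python, from station import ctrl, camera, ticket gives the robot as it stands. The module is installed in compiled form; this text tells all that it offers.
- The arm moves only by the shell command python3 -m inch 'ROWS' [FORCE]. ROWS is text: rows parted by semicolons, each of 7 numbers parted by spaces: the opening, from -1 (shut) to 1 (fully open), then the shift along the tool's x, y, z in units of 0.03 m (1.0 is 0.03 m), then the turn, a rotation vector about the tool's x, y, z in units of 10 degrees (1.0 is 10 degrees). In form: grip dx dy dz rx ry rz; .... A call has 1 to 10 rows; each row shifts and turns the commanded pose from where the row before left it, along the tool's axes as they then stand; what a row does not reach is not made up. A row lasts 1/8 s, in which the tool goes at most 62.5 mm and 10.7 degrees, less where a joint would pass 70% of its speed; a pose out of reach is approached as far as the arm can. A call with a number of a shift or a turn outside -1 to 1 is refused whole. A call with a gripper value outside its range is refused whole. The fingers move at their own pace and stop on an object; FORCE is the grip in N (left out, the last holds). Time passes only in rows, so rows that do not move let the fingers close. It gives the time, the measured TCP pose, the force, the opening and the grip force at its end, in the units of the state.
- ctrl.get_obs(): the state, without advancing time (a new reading comes with each control period).
- camera(name): name is "scene" or "top" or "wrist"; returns a dict with "img" (384x512x3 uint8, blue, green, red), "range_z" (384x512 float32, m along the optical axis (not along the pixel's ray), 0 where there is no reading), "intrinsics" (3x3 intrinsics, pixels), "k1" (the pictures are not rectified: a ray, as slopes to the right and down, at radius r is drawn at 1 + k1 r^2 times it, then the intrinsics apply), "view" (4x4, takes a point from world to camera coordinates). Camera axes: x right, y down, z forward; pixel columns grow to the right and rows downward; lengths in m; the calibration is good to about 2 mm. A picture is of the moment at which its call begins.
- ticket.hand_in(): hands the job in; it is judged then, once.
The state is a dict: "time_s": time; "qpos": joint angles; "joint_vel": joint speeds; "tau": joint torques, N m; "ee_pos": TCP position; "eef_rot": TCP orientation; "force": force on the tool from outside, world axes, zero at the start; "moment": the same for the moment, N m; "grip_width": finger opening in m; "grip_force": force on a finger pad.
Only numpy, scipy, OpenCV 4.12 (cv2) and the standard library are available. Lean on these libraries where they do the work, as an engineer would, in place of code of your own. Each camera call takes 0.05 s, during which the arm holds its last target. There are 200 camera calls.

## Working session

There is one attempt and no reset: what is moved stays moved. The work goes in short steps, Python scripts to look and compute and a shell command to move; the robot and the scene stay as the last step left them, time stands still between calls to the robot, and variables do not carry over. Pictures are saved under pics/ and viewed, at most 10 in all, crops included, and the job is handed in when it is done.

```bash
mkdir -p pics; cat > h.py <<'E'
import numpy as np, cv2
from station import ctrl, camera, ticket
def cast(c,uv,z):
    """pixels -> world points on plane z"""
    K=c["intrinsics"];V=c["view"];R=V[:3,:3];o=-R.T@V[:3,3]
    out=[]
    for u,v in np.atleast_2d(uv).astype(float):
        d=np.array([(u-K[0,2])/K[0,0],(v-K[1,2])/K[1,1]]);s=d.copy()
        for _ in range(20): s=d/(1+c["k1"]*(s@s))
        r=R.T@np.array([s[0],s[1],1]); out.append(o+r*(z-o[2])/r[2])
    return np.array(out)
def cloud(c):
    """world point of every pixel from range_z"""
    K=c["intrinsics"];V=c["view"];R=V[:3,:3];o=-R.T@V[:3,3]
    v,u=np.mgrid[:384,:512]
    d=np.stack([(u-K[0,2])/K[0,0],(v-K[1,2])/K[1,1]],-1);s=d.copy()
    for _ in range(20): s=d/(1+c["k1"]*(s**2).sum(-1,keepdims=True))
    p=np.concatenate([s,np.ones(s.shape[:2]+(1,))],-1)*c["range_z"][...,None]
    return (p-V[:3,3])@R
E
python3 - <<'E'
from h import *
import pickle
d={n:camera(n) for n in("scene","top","wrist")}
pickle.dump(d,open("c0.pkl","wb"))
for n,c in d.items():
    print(n,c["k1"],c["intrinsics"][0,0],np.round(-c["view"][:3,:3].T@c["view"][:3,3],3), np.round(c["view"][2,:3],2))
s=cv2.resize(d["scene"]["img"],(800,600));cv2.imwrite("pics/s.png",s)
cv2.imwrite("pics/t.png",cv2.resize(d["top"]["img"],(800,600)))
o=ctrl.get_obs();print(o, ctrl.pinch_z)
E
```

```text
scene 0.02824671926447987 433.30021486051646 [1.388 0.292 1.153] [-0.62 -0.16 -0.77]
top -0.10006451142743204 495.3908555304403 [0.344 0.058 1.336] [ 0.14 -0.01 -0.99]
wrist -0.062331322623774076 278.2376726657949 [ 0.236 -0.504  0.384] [-0.23 -0.07 -0.97]
{'time_s': 0.15, 'qpos': array([-1.32463058e+00,  3.00349424e-01,  1.52140381e+00,  1.48660329e-05,
        1.32071351e+00, -6.66281758e-02]), 'joint_vel': array([-0.00046521, -0.00372804, -0.00260325, -0.00099791, -0.00148235,
        0.00015067]), 'tau': array([ 2.08999495e-04, -5.31961870e+01, -3.52819955e+01,  7.08131678e-02,
        2.36732903e-02, -7.57393354e-05]), 'ee_pos': array([ 0.16918477, -0.52313239,  0.20502807]), 'eef_rot': array([-3.14072146e+00, -7.25642932e-05,  3.12790207e-01]), 'force': array([-0.60499236,  0.44555221,  0.35836273]), 'moment': array([ 0.04500149,  0.00581608, -0.01116074]), 'grip_force': 0.0, 'grip_width': 0.09376479711453878} -0.0188
```

View pics/t.png

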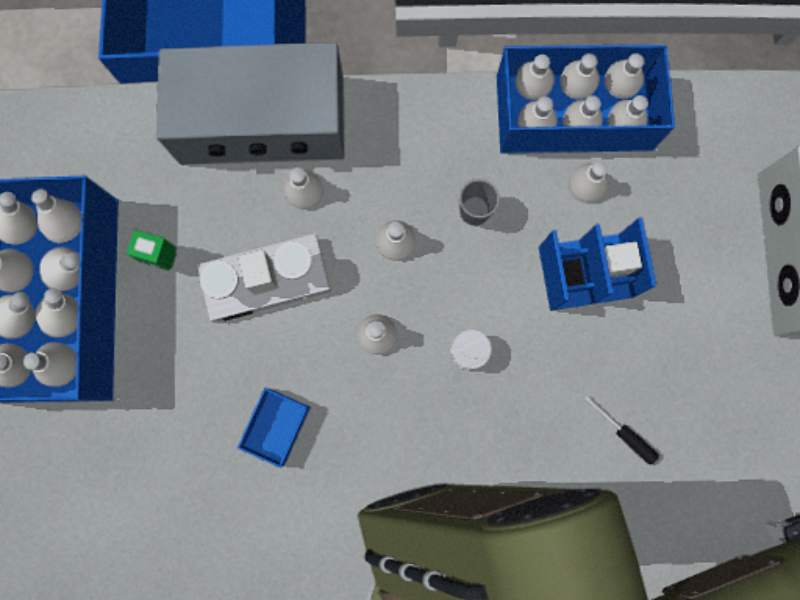

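View pics/s.png

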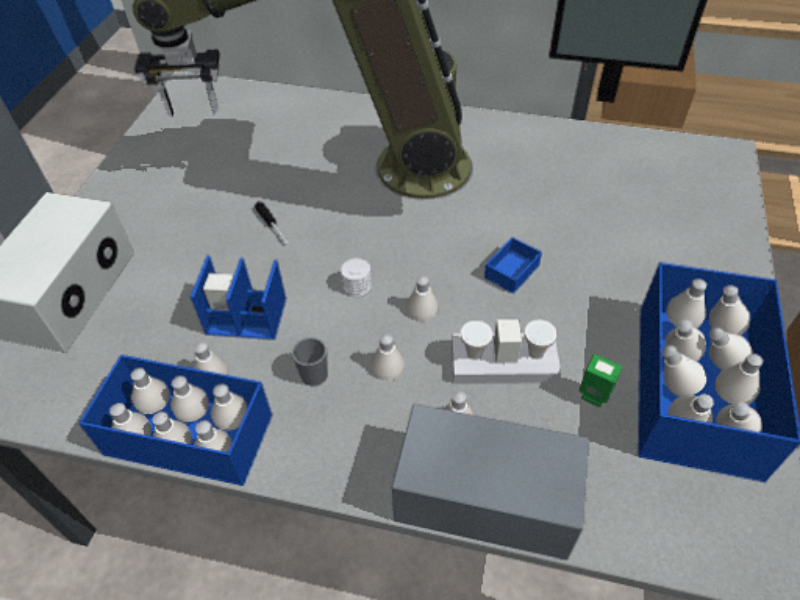

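Top view, at 800x600 scale. Four things could be taken for the plug:
- the white block in the dock at (257,270)
- the white mate in the carrier at (623,258)
- the green look-alike at (150,247)
- the round white dock lamps at (219,279) and (294,260)

By the description I choose (257,270), the block between the two lamps. The empty bay is the dark pad at (573,272). Next I measure in both views and check a close crop.

```bash
cat > m.py <<'E'
from h import *
import pickle
d=pickle.load(open("c0.pkl","rb"))
def rect(P,m,name):
    q=P[m]; (c,s,a)=cv2.minAreaRect((q[:,:2]*1000).astype(np.float32)); print(name,len(q),"c",np.round(c,1),"size",np.round(s,1),"ang",round(a,1),"z",np.round(np.median(q[:,2])*1000,1))
for n in("top","scene"):
    c=d[n];P=cloud(c);hsv=cv2.cvtColor(c["img"],cv2.COLOR_BGR2HSV)
    g=cast(c,[[257/1.5625,270/1.5625],[623/1.5625,258/1.5625],[573/1.5625,272/1.5625]] if n=="top" else [[508/1.5625,328/1.5625],[217/1.5625,280/1.5625],[256/1.5625,300/1.5625]],.1)
    print(n,"approx",np.round(g,3).tolist())
    white=(hsv[...,1]<40)&(hsv[...,2]>120)
    for k,nm in((0,"plug"),(1,"mate")):
        near=np.hypot(P[...,0]-g[k,0],P[...,1]-g[k,1])<.05
        m=(near&white&(P[...,2]>.106)&(P[...,2]<.118)).astype(np.uint8)
        if m.sum()<20: print("few",nm);continue
        nl,l,st,_=cv2.connectedComponentsWithStats(m);b=1+np.argmax(st[1:,4])
        rect(P,l==b,nm)
        cn=max(cv2.findContours((l==b).astype(np.uint8),0,1)[0],key=cv2.contourArea)[:,0]
        w=cast(c,cn,.111)[:,:2]*1000; r=cv2.minAreaRect(w.astype(np.float32));print("  ray rect",np.round(r[0],1),np.round(r[1],1),round(r[2],1))
    blue=(hsv[...,0]>100)&(hsv[...,0]<130)&(hsv[...,1]>120)
    near=np.hypot(P[...,0]-g[1,0],P[...,1]-(g[1,1]+.03))<.12
    m=blue&near&(P[...,2]>.119)&(P[...,2]<.133); rect(P,m,"walltops")
    nl,l,st,_=cv2.connectedComponentsWithStats(m.astype(np.uint8))
    for b in range(1,nl):
        if st[b,4]>15: rect(P,l==b,"  wall")
    grey=near.__class__(near.shape,dtype=bool);grey[:]=False
    near=np.hypot(P[...,0]-g[0,0],P[...,1]-g[0,1])<.13
    rect(P,near&(P[...,2]>.028)&(P[...,2]<.039)&(hsv[...,1]<60),"dock top")
    # all items on the table
    m=((P[...,2]>.02)&(P[...,2]<.2)&(P[...,0]>.15)&(P[...,0]<.75)&(abs(P[...,1])<.65)).astype(np.uint8)
    if n=="top":
        nl,l,st,_=cv2.connectedComponentsWithStats(m)
        for b in range(1,nl):
            if st[b,4]>100: rect(P,l==b,"  obj")
im=d["top"]["img"][140:215,115:220]
a=cv2.resize(im,(560,400),interpolation=cv2.INTER_CUBIC)
cv2.imwrite("pics/crop.png",a)
E
python3 m.py
```

```text
top approx [[0.574, 0.287, 0.1], [0.577, -0.312, 0.1], [0.556, -0.227, 0.1]]
plug 364 c [575.6 289.8] size [56.2 43.9] ang 12.6 z 111.4
  ray rect [575.3 289.4] [55.  43.9] 12.6
mate 350 c [ 578.4 -307.9] size [44.3 56.1] ang 7.6 z 111.6
  ray rect [ 578.  -308.3] [44.4 54.1] 7.3
walltops 480 c [ 573.7 -272.4] size [115.6 153.5] ang 7.4 z 125.7
  wall 152 c [ 582.6 -343.6] size [114.8   9.1] ang 8.1 z 125.4
  wall 164 c [ 573.5 -271.1] size [113.9  10.5] ang 7.4 z 125.9
  wall 164 c [ 564.4 -200.8] size [115.6   9.1] ang 7.3 z 125.7
dock top 1388 c [575.4 290.9] size [102.6 209.9] ang 13.1 z 34.0
  obj 2226 c [ 597.7 -601.6] size [299.9  33.3] ang 5.1 z 82.0
  obj 438 c [ 723.  -282.4] size [63.7 45.8] ang 73.4 z 53.0
  obj 440 c [724.8 219.6] size [47.  66.1] ang 3.3 z 50.0
  obj 5985 c [550.7 602.5] size [362.2  94.8] ang 0.0 z 109.9
  obj 406 c [689.3 -79.7] size [65.6 67.7] ang 41.0 z 66.8
  obj 2296 c [ 574.  -272.4] size [116.4 154.8] ang 7.3 z 100.3
  obj 466 c [635.7  61.1] size [65.8 64.7] ang 64.7 z 46.8
  obj 535 c [618.8 471.6] size [57.8 44.8] ang 75.2 z 103.4
  obj 2982
[... 191 characters left out ...]
6] size [ 82.4 110.1] ang 64.3 z 43.2
  obj 219 c [ 271.1 -339. ] size [79.8 24.5] ang 45.8 z 24.2
scene approx [[0.563, 0.291, 0.1], [0.57, -0.316, 0.1], [0.603, -0.217, 0.1]]
plug 206 c [578.2 292.6] size [57.  43.3] ang 12.2 z 110.3
  ray rect [580.8 293.4] [56.7 43. ] 13.5
mate 154 c [ 582.9 -307.8] size [47.4 53.2] ang 6.1 z 109.2
  ray rect [ 584.8 -306.2] [46.4 51.6] 6.3
walltops 220 c [ 576.7 -269.6] size [117.5 153.5] ang 7.0 z 123.6
  wall 65 c [ 587.2 -341.2] size [114.2   7.8] ang 6.3 z 123.5
  wall 79 c [ 576.5 -268.3] size [117.5   9.8] ang 7.9 z 124.1
  wall 76 c [ 567.9 -197.9] size [116.3   8.9] ang 6.7 z 123.7
dock top 1007 c [576.9 292.8] size [103.5 209.6] ang 13.1 z 33.0
```

View pics/crop.png

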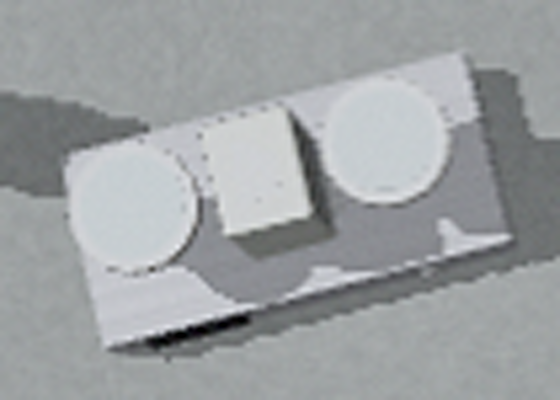

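The crop shows a rectangular white top at crop (265,170) between two round lamp tops at (130,210) and (385,140), so the choice is right. Heights agree with the text: plug 111, walls 126, dock 34 mm. I rotate to yaw 103° and travel above the dock at z 0.205.

```bash
python3 -m inch '1 0 0 0 0 0 -.95;1 0 0 0 0 0 -.95;1 0 0 0 0 0 -.95;1 0 0 0 0 0 -.95;1 0 0 0 0 0 -.95;1 0 0 0 0 0 -.95;1 0 0 0 0 0 -.95;1 0 0 0 0 0 -.95;1 0 0 0 0 0 -.91;1 0 0 0 0 0 0'
python3 -m inch '1 .9 .75 0 0 0 0;1 .95 .77 0 0 0 0;1 .95 .77 0 0 0 0;1 .95 .77 0 0 0 0;1 .95 .77 0 0 0 0;1 .95 .77 0 0 0 0;1 .95 .77 0 0 0 0;1 .95 .77 0 0 0 0;1 .95 .77 0 0 0 0;1 .95 .77 0 0 0 0'
python3 -m inch '1 .95 .77 0 0 0 0;1 .95 .77 0 0 0 0;1 .95 .77 0 0 0 0;1 .95 .77 0 0 0 0;1 .95 .77 0 0 0 0;1 .95 .77 0 0 0 0;1 .95 .77 0 0 0 0;1 .95 .77 0 0 0 0;1 .95 .77 0 0 0 0;1 .95 .77 0 0 0 0'
python3 -m inch '1 .95 .77 0 0 0 0;1 .8 .77 0 0 0 0;1 .6 .6 0 0 0 0;1 0 .3 0 0 0 0;1 0 0 0 0 0 0;1 0 0 0 0 0 0'
cat > go.py <<'E'
from h import *
import sys
from scipy.spatial.transform import Rotation as Ro
# args: x y z(TCP) yawdeg -> units along present tool axes
def go(x,y,z,yaw):
    o=ctrl.get_obs();R=Ro.from_euler("xyz",o["eef_rot"]);p=o["ee_pos"]
    t=Ro.from_euler("xyz",[np.pi,0,np.radians(yaw)])
    print("t",round(o["time_s"],2),"p",np.round(p,4),"rpy",np.round(np.degrees(o["eef_rot"]),2),"F",np.round(o["force"],1),"w",round(o["grip_width"],4),"gf",round(o["grip_force"],1))
    print("shift units",np.round(R.inv().apply(np.array([x,y,z])-p)/.03,3),"turn units",np.round(np.degrees((R.inv()*t).as_rotvec())/10,3))
if __name__=="__main__": go(*map(float,sys.argv[1:]))
E
python3 go.py .577 .291 .205 103
cat > w.py <<'E'
from h import *
# wrist view: rect of plug top by height band
import sys
c=camera("wrist");P=cloud(c);hsv=cv2.cvtColor(c["img"],cv2.COLOR_BGR2HSV)
lo,hi,x,y,r=map(float,sys.argv[1:6])
m=((P[...,2]>lo)&(P[...,2]<hi)&(hsv[...,1]<50)&(np.hypot(P[...,0]-x,P[...,1]-y)<r)).astype(np.uint8)
n,l,st,ct=cv2.connectedComponentsWithStats(m)
for b in range(1,n):
    if st[b,4]>150:
        q=P[l==b];cn=max(cv2.findContours((l==b).astype(np.uint8),0,1)[0],key=cv2.contourArea)[:,0]
        z=np.median(q[:,2]);rr=cv2.minAreaRect((cast(c,cn,z)[:,:2]*1000).astype(np.float32))
        print("px",np.round(ct[b]),"n",st[b,4],"z",round(z*1000,1),"c",np.round(rr[0],1),"size",np.round(rr[1],1),"ang",round(rr[2],1))
cv2.imwrite("pics/%s.png"%sys.argv[6],c["img"])
E
python3 w.py .10 .12 .577 .291 .04 w1;  python3 w.py .09 .108 .577 .291 .12 w1
```

```text
time_s: 1.4
ee_pos: [0.1692, -0.5232, 0.2052]
eef_rot: [-3.142, -0.0, 1.797]
force: [0.1, -0.1, -0.1]
grip_width: 0.0939
grip_force: 0.0
time_s: 2.65
ee_pos: [0.3302, -0.1941, 0.2055]
eef_rot: [3.141, 0.0, 1.793]
force: [-0.2, 0.0, -0.1]
grip_width: 0.0938
grip_force: 0.0
time_s: 3.9
ee_pos: [0.4911, 0.1357, 0.2054]
eef_rot: [-3.142, -0.0, 1.794]
force: [1.1, -0.4, 0.5]
grip_width: 0.094
grip_force: 0.0
time_s: 4.65
ee_pos: [0.5459, 0.2189, 0.2056]
eef_rot: [-3.142, 0.0, 1.796]
force: [-0.1, -0.4, 0.8]
grip_width: 0.0942
grip_force: 0.0
t 4.65 p [0.5459 0.2189 0.2056] rpy [-180.      0.    102.93] F [-0.1 -0.4  0.8] w 0.0942 gf 0.0
shift units [2.11  1.547 0.019] turn units [-0.     0.    -0.007]
px [304.  91.] n 270 z 102.5 c [568.  325.2] size [35.   9.3] ang 13.4
px [303. 129.] n 2670 z 111.2 c [574.3 289.4] size [56.4 43.7] ang 13.1
px [303.  64.] n 3460 z 102.9 c [560.5 348.7] size [61.2 61.1] ang 3.8
px [299. 189.] n 2620 z 102.8 c [588.4 229.7] size [61.1 59.1] ang 13.1
```

View pics/w1.png

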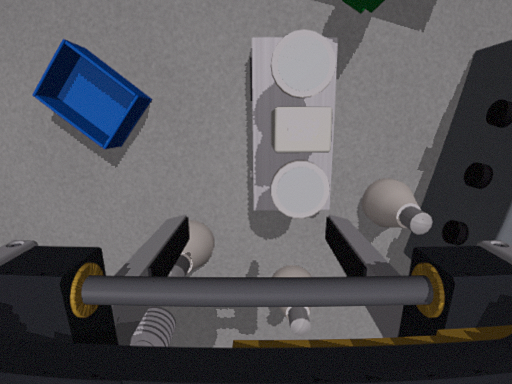

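The wrist view shows the white plug at (303,129) between the round lamps at (303,64) and (299,189). It measures 56.4x43.7 mm at z 111, centre (574.3, 289.4), yaw 13.1°, agreeing with the top view to about 1 mm. I move over it and descend to TCP z 0.066.

```bash
python3 -m inch '1 .7 .5 0 0 0 -.02;1 .7 .5 0 0 0 0;1 .65 .45 0 0 0 0;1 0 0 0 0 0 0;1 0 0 0 0 0 0'; python3 go.py .5747 .2894 .066 103.1
```

```text
time_s: 5.38
ee_pos: [0.5743, 0.2888, 0.2055]
eef_rot: [-3.141, 0.0, 1.801]
force: [-0.5, 0.9, -0.2]
grip_width: 0.0939
grip_force: 0.0
t 5.38 p [0.5743 0.2888 0.2055] rpy [-1.7999e+02  1.0000e-02  1.0320e+02] F [-0.5  0.9 -0.2] w 0.0939 gf 0.0
shift units [0.018 0.02  4.65 ] turn units [-0.001  0.001  0.01 ]
```

```bash
python3 -m inch '1 .02 .02 .8 0 0 0;1 0 0 .8 0 0 0;1 0 0 .8 0 0 0;1 0 0 .8 0 0 0;1 0 0 .8 0 0 0;1 0 0 .65 0 0 0;1 0 0 0 0 0 0;1 0 0 0 0 0 0'; python3 -m inch '-1 0 0 0 0 0 0;-1 0 0 0 0 0 0;-1 0 0 0 0 0 0;-1 0 0 0 0 0 0;-1 0 0 0 0 0 0;-1 0 0 0 0 0 0' 50; python3 go.py .5747 .2894 .066 103.1
```

```text
time_s: 6.38
ee_pos: [0.5754, 0.2903, 0.067]
eef_rot: [3.14, -0.0, 1.801]
force: [-0.7, -0.7, -0.6]
grip_width: 0.094
grip_force: 0.0
time_s: 7.12
ee_pos: [0.575, 0.2902, 0.066]
eef_rot: [3.142, -0.0, 1.802]
force: [-0.0, 0.8, 0.2]
grip_width: 0.0552
grip_force: 50.0
t 7.12 p [0.575  0.2902 0.066 ] rpy [179.99  -0.   103.22] F [-0.   0.8  0.2] w 0.0552 gf 50.0
shift units [-0.025 -0.015 -0.   ] turn units [ 0.001 -0.     0.012]
```

Gripped at 55 mm and 50 N. Now I pull slowly, straight up.

```bash
python3 -m inch '-1 0 0 -.1 0 0 0;-1 0 0 -.1 0 0 0;-1 0 0 -.1 0 0 0;-1 0 0 -.1 0 0 0;-1 0 0 -.1 0 0 0;-1 0 0 -.1 0 0 0;-1 0 0 -.15 0 0 0;-1 0 0 -.2 0 0 0'; python3 -m inch '-1 0 0 -.2 0 0 0;-1 0 0 -.2 0 0 0;-1 0 0 -.3 0 0 0;-1 0 0 -.5 0 0 0;-1 0 0 0 0 0 0'; python3 w.py .10 .25 .575 .29 .06 w2
```

```text
time_s: 8.12
ee_pos: [0.5752, 0.2903, 0.0954]
eef_rot: [3.14, -0.0, 1.802]
force: [-0.2, 0.3, -2.0]
grip_width: 0.0553
grip_force: 50.0
time_s: 8.75
ee_pos: [0.5755, 0.2905, 0.1323]
eef_rot: [3.139, -0.001, 1.802]
force: [0.2, -0.6, -2.0]
grip_width: 0.0559
grip_force: 50.0
px [256. 153.] n 2213 z 102.9 c [564.7 334.1] size [57.4 29.2] ang 13.2
px [257. 261.] n 18930 z 178.9 c [581.  283.9] size [127.4  89.5] ang 13.1
```

View pics/w2.png

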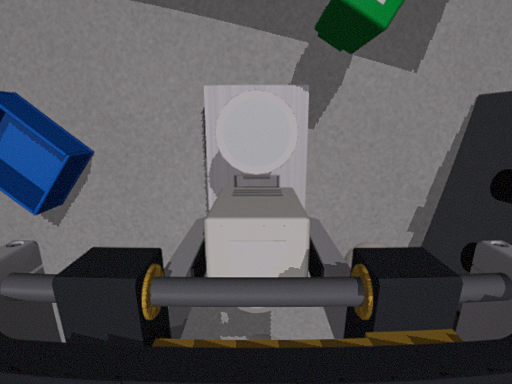

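The white block at (257,245) is between the fingers and clear of its socket at (257,185). The 2 N reading is its weight, and its top at about z 178 means it has been lifted about 66 mm. I raise it, carry it to a free spot near (0.565, -0.07) and turn to yaw 7.4°.

```bash
python3 -m inch '-1 0 0 -.5 0 0 0;-1 0 0 -.7 0 0 0;-1 0 0 -.6 0 0 0;-1 0 0 -.2 0 0 0'
python3 -m inch '-1 -.4 -.1 0 0 0 0;-1 -.75 -.2 0 0 0 0;-1 -.8 -.2 0 0 0 0;-1 -.8 -.2 0 0 0 0;-1 -.8 -.22 0 0 0 0;-1 -.8 -.22 0 0 0 0;-1 -.8 -.22 0 0 0 0;-1 -.8 -.22 0 0 0 0;-1 -.8 -.22 0 0 0 0;-1 -.8 -.22 0 0 0 0'
python3 -m inch '-1 -.8 -.22 0 0 0 0;-1 -.8 -.22 0 0 0 0;-1 -.8 -.22 0 0 0 0;-1 -.8 -.22 0 0 0 0;-1 -.5 -.2 0 0 0 0;-1 -.2 -.1 0 0 0 0;-1 0 0 0 0 0 0'
python3 -m inch '-1 0 0 0 0 0 .9;-1 0 0 0 0 0 .98;-1 0 0 0 0 0 .98;-1 0 0 0 0 0 .98;-1 0 0 0 0 0 .98;-1 0 0 0 0 0 .98;-1 0 0 0 0 0 .98;-1 0 0 0 0 0 .98;-1 0 0 0 0 0 .98;-1 0 0 0 0 0 .84'
python3 -m inch '-1 0 0 0 0 0 0;-1 0 0 0 0 0 0'; python3 go.py .565 -.07 .068 7.4
cat > s.py <<'E'
from h import *
import sys
lo,hi,x,y,r=map(float,sys.argv[1:6])
for n in("top","scene"):
    c=camera(n);P=cloud(c);hsv=cv2.cvtColor(c["img"],cv2.COLOR_BGR2HSV)
    near=np.hypot(P[...,0]-x,P[...,1]-y)<r
    m=near&(hsv[...,1]<40)&(hsv[...,2]>110)&(P[...,2]>lo)&(P[...,2]<hi)
    q=P[m]; 
    if len(q)<20: print(n,"few");continue
    rr=cv2.minAreaRect((q[:,:2]*1000).astype(np.float32))
    print(n,len(q),"c",np.round(rr[0],1),np.round(rr[1],1),round(rr[2],1),"z %",np.round(np.percentile(q[:,2],[2,50,98])*1000,1))
if len(sys.argv)>6:
    c=camera("scene");u0,v0=map(int,sys.argv[7:9]);cv2.imwrite("pics/%s.png"%sys.argv[6],cv2.resize(c["img"][v0:v0+150,u0:u0+200],(800,600)))
E
python3 s.py .12 .19 .565 -.07 .03 s2 150 80
```

```text
time_s: 9.3
ee_pos: [0.5753, 0.2904, 0.192]
eef_rot: [3.14, -0.0, 1.802]
force: [0.1, 0.6, -2.6]
grip_width: 0.0559
grip_force: 50.0
time_s: 10.55
ee_pos: [0.5671, 0.0535, 0.1903]
eef_rot: [-3.141, 0.0, 1.8]
force: [0.7, -0.9, -2.2]
grip_width: 0.0556
grip_force: 50.0
time_s: 11.42
ee_pos: [0.5598, -0.0663, 0.1905]
eef_rot: [3.142, -0.0, 1.801]
force: [-0.5, 0.1, -1.4]
grip_width: 0.0559
grip_force: 50.0
time_s: 12.68
ee_pos: [0.5601, -0.0653, 0.1904]
eef_rot: [-3.141, -0.0, 0.125]
force: [0.4, -0.3, -0.9]
grip_width: 0.0559
grip_force: 50.0
time_s: 12.92
ee_pos: [0.5601, -0.0658, 0.1904]
eef_rot: [-3.142, -0.0, 0.133]
force: [1.5, -0.1, -2.2]
grip_width: 0.0556
grip_force: 50.0
t 12.93 p [ 0.5601 -0.0658  0.1904] rpy [-180.     -0.      7.64] F [ 1.5 -0.1 -2.2] w 0.0556 gf 50.0
shift units [0.145 0.162 4.081] turn units [-0.    -0.     0.024]
top few
scene 69 c [580.9 -66.4] [11.7 45.4] 5.5 z % [129.7 170.1 188.9]
```

View pics/s2.png

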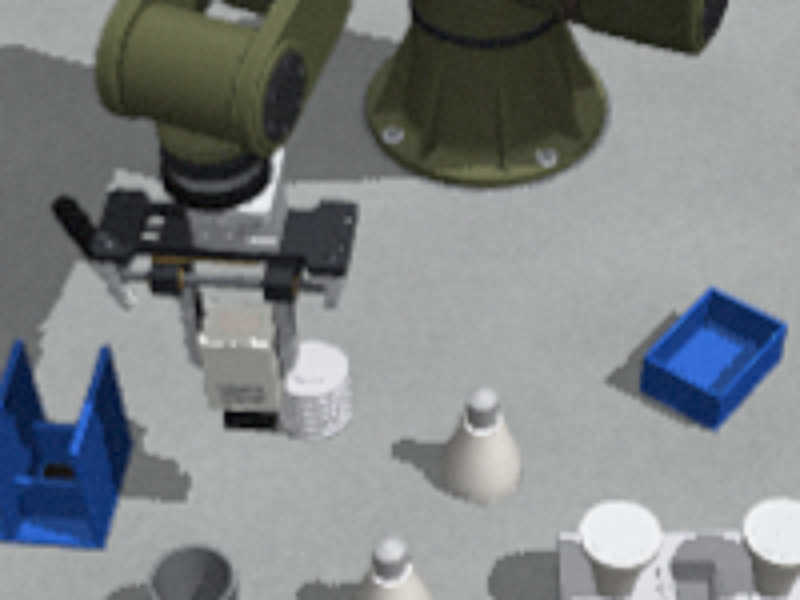

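At scene crop (245,370) the plug hangs upright between the fingers, black foot down, with open table around the spot. I lower it, slowly at the end.

```bash
python3 -m inch '-1 .15 .15 .6 0 0 .02;-1 0 0 .8 0 0 0;-1 0 0 .8 0 0 0;-1 0 0 .8 0 0 0;-1 0 0 .7 0 0 0;-1 0 0 .4 0 0 0;-1 0 0 0 0 0 0'
python3 -m inch '-1 0 0 .05 0 0 0;-1 0 0 .05 0 0 0;-1 0 0 0 0 0 0'
```

```text
time_s: 13.95
ee_pos: [0.5647, -0.07, 0.0664]
eef_rot: [-3.141, 0.002, 0.126]
force: [0.4, -0.2, -1.8]
grip_width: 0.0556
grip_force: 50.0
time_s: 14.32
ee_pos: [0.5652, -0.07, 0.0647]
eef_rot: [3.141, -0.0, 0.126]
force: [0.4, -0.2, -0.8]
grip_width: 0.0559
grip_force: 50.0
```

```bash
python3 -m inch '-1 0 0 .05 0 0 0;-1 0 0 0 0 0 0'; python3 -m inch '-1 0 0 .04 0 0 0;-1 0 0 0 0 0 0';python3 -m inch '-1 0 0 .03 0 0 0;-1 0 0 0 0 0 0'; python3 s.py .05 .19 .565 -.07 .03
```

```text
time_s: 14.58
ee_pos: [0.565, -0.07, 0.0629]
eef_rot: [-3.142, 0.0, 0.126]
force: [-0.7, -0.3, -1.8]
grip_width: 0.0558
grip_force: 50.0
time_s: 14.82
ee_pos: [0.565, -0.07, 0.0617]
eef_rot: [-3.142, 0.0, 0.126]
force: [0.7, -0.4, -2.0]
grip_width: 0.056
grip_force: 50.0
time_s: 15.08
ee_pos: [0.565, -0.07, 0.0608]
eef_rot: [-3.142, 0.0, 0.126]
force: [1.2, 0.1, -2.9]
grip_width: 0.056
grip_force: 50.0
top few
scene 282 c [568.7 -69.1] [50.2 53.7] 14.2 z % [ 57.2 102.8 172.8]
```

```bash
python3 -m inch '-1 0 0 .02 0 0 0;-1 0 0 0 0 0 0'; python3 -m inch '-1 0 0 .03 0 0 0;-1 0 0 0 0 0 0'
```

```text
time_s: 15.42
ee_pos: [0.565, -0.07, 0.0602]
eef_rot: [-3.142, 0.0, 0.126]
force: [0.4, -0.4, -2.5]
grip_width: 0.0554
grip_force: 50.0
time_s: 15.68
ee_pos: [0.5652, -0.07, 0.06]
eef_rot: [3.141, -0.0, 0.126]
force: [-2.5, -0.3, 5.2]
grip_width: 0.0557
grip_force: 50.0
```

Contact: the force has gone from -2 to +5 N at the expected height. I open gently, then lift clear.

```bash
python3 -m inch '-.9 0 0 0 0 0 0;-1 0 0 0 0 0 0' 4; python3 -m inch '.3 0 0 0 0 0 0;.6 0 0 0 0 0 0;1 0 0 0 0 0 0;1 0 0 0 0 0 0;1 0 0 0 0 0 0' 10; python3 -m inch '1 0 0 -.4 0 0 0;1 0 0 -.8 0 0 0;1 0 0 -.8 0 0 0;1 0 0 -.8 0 0 0;1 0 0 -.8 0 0 0;1 0 0 -.6 0 0 0;1 0 0 -.3 0 0 0'
python3 -m inch '1 0 0 0 0 0 -1;1 0 0 0 0 0 -1;1 0 0 0 0 0 -1;1 0 0 0 0 0 -1;1 0 0 0 0 0 -1;1 0 0 0 0 0 -1;1 0 0 0 0 0 -1;1 0 0 0 0 0 -1;1 0 0 0 0 0 -1;1 0 0 0 0 0 0'; python3 w.py .09 .13 .565 -.07 .05 w3; python3 s.py .103 .12 .565 -.07 .05; python3 go.py .565 -.07 .061 97.4
```

```text
time_s: 15.92
ee_pos: [0.5654, -0.0702, 0.0599]
eef_rot: [3.141, -0.001, 0.126]
force: [-2.8, -1.5, 5.6]
grip_width: 0.056
grip_force: 4.0
time_s: 16.55
ee_pos: [0.565, -0.07, 0.0593]
eef_rot: [-3.142, 0.0, 0.126]
force: [0.1, -0.7, -0.4]
grip_width: 0.0936
grip_force: 0.0
time_s: 17.42
ee_pos: [0.5653, -0.0701, 0.1956]
eef_rot: [3.141, -0.001, 0.126]
force: [-0.2, -0.6, 0.2]
grip_width: 0.0942
grip_force: 0.0
time_s: 18.68
ee_pos: [0.5649, -0.07, 0.194]
eef_rot: [-3.141, -0.0, 1.696]
force: [-0.5, -0.7, 0.3]
grip_width: 0.0942
grip_force: 0.0
px [257. 193.] n 2377 z 105.1 c [565.2 -70.3] size [43.5 55.5] ang 7.2
top few
scene 112 c [568.5 -67.5] [43.7 54. ] 8.3 z % [103.1 104.3 108.1]
t 18.82 p [ 0.565  -0.07    0.1942] rpy [-179.98   -0.     97.01] F [-0.1  0.5 -0.1] w 0.0943 gf 0.0
shift units [-1.000e-03  1.000e-03  4.439e+00] turn units [-0.002 -0.    -0.039]
```

View pics/w3.png

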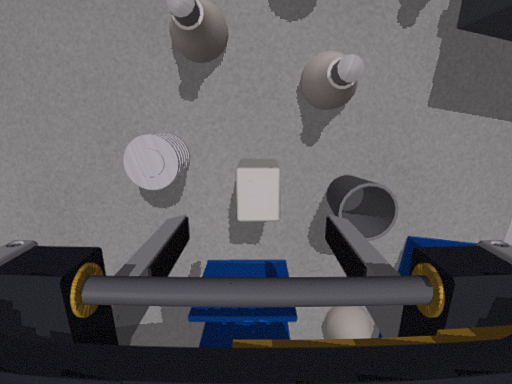

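The plug stands alone at (257,193): 43.5x55.5 mm, top at 105 mm, centre (565.2, -70.3), long side across. The fingers now straddle the 44 mm faces, so I descend and take it.

```bash
python3 -m inch '1 0 0 .5 0 0 -.03;1 0 0 .8 0 0 0;1 0 0 .8 0 0 0;1 0 0 .8 0 0 0;1 0 0 .8 0 0 0;1 0 0 .5 0 0 0;1 0 0 .22 0 0 0;1 0 0 0 0 0 0'; python3 -m inch '-1 0 0 0 0 0 0;-1 0 0 0 0 0 0;-1 0 0 0 0 0 0;-1 0 0 0 0 0 0;-1 0 0 0 0 0 0;-1 0 0 0 0 0 0;-1 0 0 0 0 0 0' 30;  python3 go.py .5695 -.2362 .2 97.4
```

```text
time_s: 19.82
ee_pos: [0.5651, -0.07, 0.0617]
eef_rot: [-3.142, 0.0, 1.702]
force: [-0.0, -0.4, 0.3]
grip_width: 0.0943
grip_force: 0.0
time_s: 20.7
ee_pos: [0.5651, -0.07, 0.0618]
eef_rot: [3.142, 0.0, 1.702]
force: [-0.1, 0.1, 0.2]
grip_width: 0.044
grip_force: 30.0
t 20.7 p [ 0.5651 -0.07    0.0618] rpy [180.     0.    97.52] F [-0.1  0.1  0.2] w 0.044 gf 30.0
shift units [-5.511 -0.58  -4.607] turn units [0.    0.    0.012]
```

```bash
python3 -m inch '-1 0 0 -.2 0 0 0;-1 0 0 -.6 0 0 0;-1 0 0 -.8 0 0 0;-1 0 0 -.8 0 0 0;-1 0 0 -.8 0 0 0;-1 0 0 -.8 0 0 0;-1 0 0 -.8 0 0 0;-1 0 0 -.5 0 0 0;-1 0 0 0 0 0 0'
python3 -m inch '-1 -.4 -.05 0 0 0 .01;-1 -.7 -.08 0 0 0 0;-1 -.8 -.08 0 0 0 0;-1 -.8 -.08 0 0 0 0;-1 -.8 -.08 0 0 0 0;-1 -.8 -.08 0 0 0 0;-1 -.7 -.08 0 0 0 0;-1 -.51 -.07 0 0 0 0;-1 0 0 0 0 0 0;-1 0 0 0 0 0 0'
python3 go.py .569 -.2362 .13 97.4
python3 - <<'E'
from h import *
for n in("wrist","top","scene"):
    c=camera(n);P=cloud(c);hsv=cv2.cvtColor(c["img"],cv2.COLOR_BGR2HSV)
    m=(hsv[...,0]>100)&(hsv[...,0]<130)&(hsv[...,1]>120)&(np.hypot(P[...,0]-.572,P[...,1]+.272)<.13)&(P[...,2]>.119)&(P[...,2]<.133)
    k,l,st,_=cv2.connectedComponentsWithStats(m.astype(np.uint8))
    for b in range(1,k):
        if st[b,4]>15:
            r=cv2.minAreaRect((P[l==b][:,:2]*1000).astype(np.float32));print(n,st[b,4],np.round(r[0],1),np.round(r[1],1),round(r[2],1))
    if n=="wrist": cv2.imwrite("pics/w4.png",c["img"])
E
```

```text
time_s: 21.82
ee_pos: [0.5653, -0.07, 0.222]
eef_rot: [3.14, 0.001, 1.702]
force: [-0.7, -0.4, -2.3]
grip_width: 0.0441
grip_force: 30.0
time_s: 23.08
ee_pos: [0.5687, -0.2357, 0.2207]
eef_rot: [3.142, -0.0, 1.701]
force: [0.1, -0.2, -2.0]
grip_width: 0.0438
grip_force: 30.0
t 23.07 p [ 0.5687 -0.2357  0.2207] rpy [ 1.800e+02 -1.000e-02  9.744e+01] F [ 0.1 -0.2 -2. ] w 0.0438 gf 30.0
shift units [-0.017  0.008  3.025] turn units [ 0.    -0.001  0.004]
wrist 920 [ 565.7 -202.5] [114.5   8.2] 7.4
top 143 [ 570.2 -200.4] [104.2   9.6] 7.6
scene 62 [ 588.2 -342.2] [107.7  10.6] 7.5
scene 79 [ 570.3 -196.8] [114.    9.2] 7.1
scene 55 [ 594.3 -266.2] [78.9  7.6] 7.1
```

View pics/w4.png

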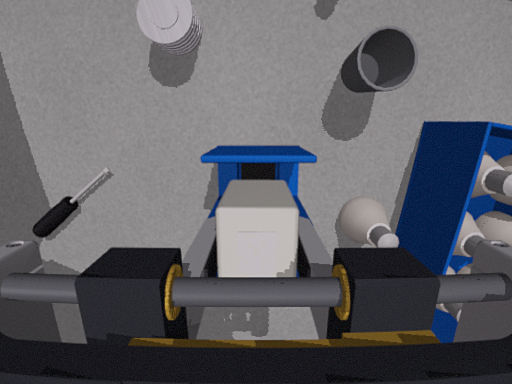

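The wrist view shows the plug block at (257,225) held square. The bay's outer wall is at (258,155) and the dark pad at (258,172), centred ahead of it. The wrist puts the bay centre at (570.3, -238.2) and the top view at (569.0, -236.3), so I aim for (569.8, -237.4). I go down carefully.

```bash
python3 -m inch '-1 -.06 .03 .3 0 0 0;-1 0 0 .5 0 0 0;-1 0 0 .4 0 0 0;-1 0 0 .2 0 0 0;-1 0 0 0 0 0 0'; python3 -m inch '-1 0 0 .2 0 0 0;-1 0 0 .4 0 0 0;-1 0 0 .4 0 0 0;-1 0 0 .2 0 0 0;-1 0 0 0 0 0 0';python3 -m inch '-1 0 0 .3 0 0 0;-1 0 0 .4 0 0 0;-1 0 0 .4 0 0 0;-1 0 0 .3 0 0 0;-1 0 0 .2 0 0 0;-1 0 0 0 0 0 0'; python3 go.py .5698 -.2374 .0678 97.4
```

```text
time_s: 23.85
ee_pos: [0.5696, -0.2379, 0.1783]
eef_rot: [-3.141, -0.0, 1.7]
force: [-0.4, -0.3, -1.2]
grip_width: 0.044
grip_force: 30.0
time_s: 24.48
ee_pos: [0.5696, -0.2378, 0.1422]
eef_rot: [-3.141, -0.001, 1.7]
force: [-0.3, -0.3, -2.1]
grip_width: 0.0438
grip_force: 30.0
time_s: 25.22
ee_pos: [0.5696, -0.2379, 0.0944]
eef_rot: [-3.141, -0.0, 1.7]
force: [0.2, 0.1, -2.5]
grip_width: 0.0438
grip_force: 30.0
t 25.23 p [ 0.5696 -0.2379  0.0944] rpy [-1.7997e+02 -2.0000e-02  9.7420e+01] F [ 0.2  0.1 -2.5] w 0.0438 gf 30.0
shift units [0.015 0.009 0.885] turn units [-0.003 -0.002  0.002]
```

```bash
python3 -m inch '-1 0 0 .25 0 0 0;-1 0 0 .3 0 0 0;-1 0 0 .15 0 0 0;-1 0 0 .05 0 0 0;-1 0 0 0 0 0 0'; python3 -m inch '-1 0 0 .05 0 0 0;-1 0 0 0 0 0 0;-1 0 0 .03 0 0 0;-1 0 0 0 0 0 0'
```

```text
time_s: 25.85
ee_pos: [0.5698, -0.2379, 0.0723]
eef_rot: [3.142, 0.0, 1.7]
force: [0.3, 0.2, -1.5]
grip_width: 0.0441
grip_force: 30.0
time_s: 26.35
ee_pos: [0.5697, -0.2379, 0.0698]
eef_rot: [-3.142, -0.0, 1.7]
force: [0.2, 0.8, -2.8]
grip_width: 0.0436
grip_force: 30.0
```

```bash
python3 -m inch '-1 0 0 .03 0 0 0;-1 0 0 0 0 0 0'; python3 -m inch '-1 0 0 .03 0 0 0;-1 0 0 0 0 0 0'; python3 -m inch '-1 0 0 .02 0 0 0;-1 0 0 0 0 0 0'
```

```text
time_s: 26.6
ee_pos: [0.5697, -0.2379, 0.0689]
eef_rot: [-3.142, -0.0, 1.7]
force: [0.0, -0.7, -1.7]
grip_width: 0.0439
grip_force: 30.0
time_s: 26.85
ee_pos: [0.5697, -0.2379, 0.0679]
eef_rot: [-3.141, -0.0, 1.7]
force: [-0.1, -0.1, -1.5]
grip_width: 0.0439
grip_force: 30.0
time_s: 27.1
ee_pos: [0.5698, -0.238, 0.0678]
eef_rot: [3.141, 0.0, 1.7]
force: [-0.5, 0.4, 3.0]
grip_width: 0.0438
grip_force: 30.0
```

It touches the floor at exactly the expected height. I release and withdraw upward.

```bash
python3 -m inch '-1 0 0 0 0 0 0;-1 0 0 0 0 0 0' 4; python3 -m inch '0 0 0 0 0 0 0;.5 0 0 0 0 0 0;1 0 0 0 0 0 0;1 0 0 0 0 0 0;1 0 0 0 0 0 0' 10; python3 -m inch '1 0 0 -.4 0 0 0;1 0 0 -.8 0 0 0;1 0 0 -.8 0 0 0;1 0 0 -.8 0 0 0;1 0 0 -.8 0 0 0;1 0 0 -.8 0 0 0;1 0 0 -.6 0 0 0'
python3 -m inch '1 .5 0 0 0 0 0;1 .9 0 0 0 0 0;1 .9 0 0 0 0 0;1 .9 0 0 0 0 0;1 .9 0 0 0 0 0;1 .6 0 0 0 0 0;1 0 0 0 0 0 0'; sed -i 's/camera("scene");u0/camera("scene");u0/' s.py; python3 s.py .1 .12 .5697 -.238 .045 s5 90 130
python3 - <<'E'
from h import *
for n in("top","scene"):
    c=camera(n);P=cloud(c);hsv=cv2.cvtColor(c["img"],cv2.COLOR_BGR2HSV)
    for nm,x,y in(("mate",.580,-.308),("la",.561,.349),("lb",.588,.230)):
        m=(hsv[...,1]<40)&(hsv[...,2]>110)&(np.hypot(P[...,0]-x,P[...,1]-y)<.045)&(P[...,2]>.096)&(P[...,2]<.118)
        if m.sum()>20: print(n,nm,np.round(P[m].mean(0)*1000,1))
E
```

```text
time_s: 27.35
ee_pos: [0.5699, -0.2379, 0.0677]
eef_rot: [3.141, 0.0, 1.7]
force: [0.5, 0.6, 1.7]
grip_width: 0.0439
grip_force: 4.0
time_s: 27.98
ee_pos: [0.5697, -0.2379, 0.0674]
eef_rot: [-3.142, -0.0, 1.7]
force: [0.2, -0.5, 0.6]
grip_width: 0.0838
grip_force: 0.0
time_s: 28.85
ee_pos: [0.5698, -0.238, 0.2194]
eef_rot: [3.14, 0.001, 1.7]
force: [0.1, 0.2, -0.7]
grip_width: 0.0941
grip_force: 0.0
time_s: 29.72
ee_pos: [0.5513, -0.097, 0.2172]
eef_rot: [-3.141, -0.0, 1.702]
force: [0.5, -0.2, -0.4]
grip_width: 0.0938
grip_force: 0.0
top 152 c [ 567.8 -263.8] [38. 47.] 76.0 z % [104.4 111.7 116.1]
scene 197 c [ 572.6 -245.6] [46.4 73.9] 4.9 z % [101.8 108.7 113.6]
top mate [ 577.6 -307.   111.2]
top la [560.7 350.2 102.8]
top lb [589.2 229.4 102.7]
scene mate [ 584.5 -306.5  107.9]
scene la [563.1 352.7 101.6]
scene lb [592.6 232.7 101.5]
```

View pics/s5.png

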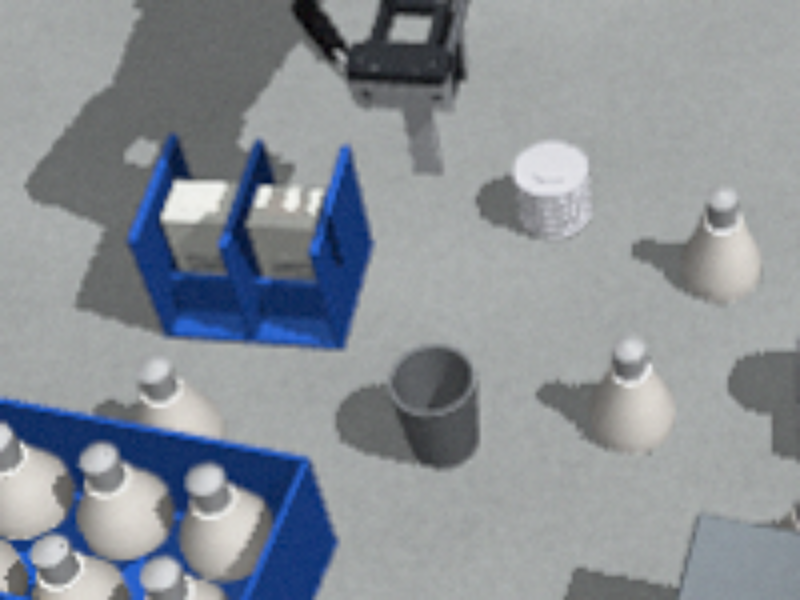

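The plug at scene crop (285,225) stands in the bay beside the mate at (197,220), level and parallel with it. I check numerically, relative to the mate and using heights only.

```bash
python3 - <<'E'
from h import *
e=np.array([[np.cos(np.radians(7.4)),np.sin(np.radians(7.4))],[-np.sin(np.radians(7.4)),np.cos(np.radians(7.4))]])
c=camera("scene");P=cloud(c);hsv=cv2.cvtColor(c["img"],cv2.COLOR_BGR2HSV)
q=(P[...,:2]-[.5741,-.272])@e.T
for nm,s in(("plug",1),("mate",-1)):
    m=(hsv[...,1]<70)&(abs(q[...,1]-s*.036)<.034)&(abs(q[...,0])<.05)&(P[...,2]>.104)&(P[...,2]<.116)
    r=cv2.minAreaRect((q[m]*1000).astype(np.float32));print(nm,m.sum(),np.round(r[0],1),np.round(r[1],1),round(r[2],1),round(np.median(P[m][:,2])*1000,1))
E
```

```text
plug 188 [ 3.3 34.8] [49.1 57.8] 4.0 109.1
mate 180 [  2.9 -36.7] [46.4 53.9] 0.6 109.2
```

The plug sits 71.5 mm from the mate (72 expected), at the same height and within tolerance. I hand in.

```bash
python3 -c "
from station import ticket
print(ticket.hand_in())"
```

```text
the job is handed in; nothing more can be done
None
```

The plug stands foot down, crosswise in the empty bay beside the second plug. It was regrasped on the table on the way, and the job was handed in at about 30 s; the hand-in printed no verdict.

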